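Tighten a lens retaining ring with a pin spanner

ROBOT

A 7-joint arm with a two-finger parallel gripper is mounted at the origin on a cart in front of the work surface, level with it; the furniture and walls round the work are solid. World frame = base frame: x ahead of the robot, y to its left, z up, the work surface at z = 0. Lengths are in m, angles in rad, forces in N, time in s.
With the tool pointing down it reaches from about 0.425 to 0.875 m from the base axis. Payload 4.7 kg.
Tool frame: the origin (TCP) lies midway between the tips of the shut fingers; the grasp point (between the pads) lies 19 mm behind it; z points along the fingers, y is the direction in which the jaws open and shut (so a half turn about z gives the same grasp; the last joint's range is limited). The gripper opens to 87 mm and grips with 3 to 60 N. Pads are 19 mm wide; open, the fingers measure 117 mm over their backs; the gripper's body (75 mm by 190 mm) begins 51 mm behind the grasp point.
Start: joints at [1.153, 0.321, -0.07, 1.45, 0.023, 1.371, -0.057], TCP at [0.272, -0.59, 0.223] pointing down, gripper open.
Joint ranges: [-2.86, 2.86], [-0.3, 2.09], [-1.38, 1.24], [0.06, 2.45], [-1.56, 4.7], [0.09, 2.05], [-2.69, 2.69]. Speed limits (rad/s): [2.57, 2.57, 3.14, 3.14, 3.14, 3.14, 3.14].

INTERFACE

Orientations are given as a rotation vector (axis times angle).
In Python, from bench import get_state, eyes, job gives the robot as it stands. The module is installed in compiled form; this text tells all that it offers.
- The arm moves only by the shell command python3 -m jog 'ROWS' [FORCE]. ROWS is JSON, a list that holds one entry, the list of rows, each a list of 5 numbers: the opening, from 0 (shut) to 1 (fully open), then the shift along the tool's x, y, z in units of 40 mm (1.0 is 40 mm), then the turn about the tool's z in units of 5 degrees (1.0 is 5 degrees). In form: [[[jaw, dx, dy, dz, turn], ...]]. A call has 1 to 10 rows; each row shifts and turns the commanded pose from where the row before left it, along the tool's axes as they then stand; what a row does not reach is not made up. A row lasts 1/8 s, in which the tool goes at most 62.5 mm and 10.7 degrees, less where a joint would pass 70% of its speed; a pose out of reach is approached as far as the arm can. A call is refused whole if a number of a shift passes 1 or a number of a turn 1, either way. A call with a gripper value outside its range is refused whole. The fingers move at their own pace and stop on an object; FORCE is the grip in N (left out, the last holds). Time passes only in rows, so rows that do not move let the fingers close. It gives the time, the measured TCP pose, the force and the opening at its end, in the units of the state.
- get_state(): the state, without advancing time (a new reading comes with each control period).
- eyes.get_image(name): name is "scene" or "top" or "wrist"; returns (picture, depth): 420x560x3 uint8, red, green, blue; 420x560 float32, m along the optical axis (not along the pixel's ray), 0 where there is no reading.
- eyes.camera_params(name): a dict with "camera_matrix" (3x3 intrinsics, pixels), "pose" (4x4, takes a point from camera to world coordinates); the wrist camera has in their place "mount" (4x4, takes a point from camera to tool coordinates, whose origin is the TCP and whose axes are the flange's). Camera axes: x right, y down, z forward; pixel columns grow to the right and rows downward; lengths in m; the calibration is good to about 2 mm. A picture is of the moment at which its call begins: read the wrist's pose just before it. camera_params takes no time and is no camera call.
- job.close_job(): hands the job in, once; it reports no verdict.
The state is a dict: "time": time; "joint_positions": joint angles; "qd": joint speeds; "joint_torque": joint torques, N m; "position": TCP position; "tool_rot": TCP orientation; "ft_force": force on the tool from outside, world axes, zero at the start; "torque": the same for the moment, N m; "grip_width": opening from 0.0 (shut) to 1.0 (fully open).
Only numpy, scipy, OpenCV 4.12 (cv2) and the standard library are available. Lean on these libraries where they do the work, as an engineer would, in place of code of your own. Each camera call takes 0.05 s, during which the arm holds its last target. There are 200 camera calls.

TASK

The magnifier's lens is back in its mount in the vise, but the brass retaining ring over it is still loose. Take the pin spanner from its wooden block and let both its pins into the ring's two holes, right down to the shoulder, before you turn (you have to see or feel where the holes stand); then screw the ring clockwise, seen from above, until it comes up fully home, without forcing it and without touching the glass. Lift the spanner out and put it back upright in the slot of its block, and leave the dish, screwdriver and cutters where they are.

Things in the scene. Friction and masses are not known exactly. Their poses are not given: they have to be found in the camera images.
- vise: Low grey vise, 200 x 92 mm, fixed to the bench; its screw and T-bar point along -x, 114 mm from its centre. Wooden jaws (top at 45 mm) hold a black round lens mount, 76 mm across, rim 52 mm above the bench. Origin: on the bench under the mount's axis; z up. The ring's holes stand, at the start, on a line within 22 degrees either way of this x axis; no pose tells it closer
- ring_face (a point): Centre of the brass ring's upper face, 54 mm above the bench, on the ring's axis (axes of the vise). Ring 64 mm outside, 43 mm inside, 2 mm proud of the rim. Two opposite round holes 27 mm from the axis, 6 mm wide and deep. Pins swept slowly over the face sink in; sunk only 1 mm or so (off centre, or one pin) they drag the ring round
- ring (a joint): Turn of the ring in rad, growing clockwise seen from above: 0.45 to 0.65 at the start, 1.20 fully home; turning it back, as far as 0, does no harm. It stays level, turns stiffly (0.15 N m) and stays put; pins pressed on with 5 N slide over it. Once home a seal gives and the moment grows by 6 N m per rad: 0.3 N m is tight, about 0.75 (30 N on the pins) is forced
- lens: Convex glass lens, 44 mm wide, inside the ring, its crown 4 mm below the ring's face; not to be touched. Origin: that of the vise, on the bench under the axis
- pin_spanner: Loose pin spanner, 0.13 to 0.21 kg: steel bar 72 (x) x 20 x 7 mm; under it at x = +-27 mm two pins, 5 mm thick, 4.8 mm long, round-ended; on it an upright dark wooden grip, 42 mm along x, 14 mm thick (y), 16 to 56 mm above the origin. Origin: centre of the bar's underside, the shoulder that comes down on the ring's face; z up. Either way round will do
- spanner_block: Wooden block, 100 (x) x 56 x 28 mm high, screwed to the bench. In its top, centred, an open slot along x, 66 x 10 mm, 14 mm deep: the spanner's pins hang in it, the bar lying on the block's top along x. Origin: centre of its underside
- copper_dish: Copper dish, 78 mm wide, 18 mm high, loose, not to be moved. Origin: centre of its underside
- screwdriver: Screwdriver with an orange handle, 157 mm long, 18 mm high, lying loose, not to be moved. Origin: under its middle, y along it
- cutters: Side cutters with yellow handles, 134 mm long, 12 mm high, lying loose, not to be moved. Origin: under the middle, y along them
There are look-alikes about, which are no part of the job. What is shaped like the pin_spanner but purple is not meant.

How it is judged:
By the outcome, as a careful person would: the job done as asked, in the order asked, and still so for the second after the job is handed in, with the robot touching nothing.
It also fails if it takes over 72 s, if anything falls off the work surface, if the arm or the gripper's body presses on something with over 40 N, if the wrist force passes 120 N, or if a joint passes its speed limit or range.

## Working session

There is one attempt and no reset: what is moved stays moved. The work goes in short steps, Python scripts to look and compute and a shell command to move; the robot and the scene stay as the last step left them, time stands still between calls to the robot, and variables do not carry over. Pictures are saved under pics/ and viewed, about 8 in all and at most 12, crops included, and the job is handed in when it is done.

```bash
mkdir -p pics; cat > h.py <<'E'
import numpy as np, cv2
from bench import get_state, eyes, job
from scipy.spatial.transform import Rotation as R
def snap(n,f=None):
    s=get_state(); im,d=eyes.get_image(n); p=eyes.camera_params(n)
    if 'pose' in p: T=np.array(p['pose'])
    else:
        W=np.eye(4); W[:3,:3]=R.from_rotvec(s['tool_rot']).as_matrix(); W[:3,3]=s['position']; T=W@np.array(p['mount'])
    K=np.array(p['camera_matrix'])
    if f: cv2.imwrite('pics/'+f,im[:,:,::-1])
    return im,d,K,T
def ray(u,v,K,T,z):
    d=T[:3,:3]@np.linalg.inv(K)@np.array([u,v,1.]); o=T[:3,3]
    return o+d*(z-o[2])/d[2]
def proj(P,K,T):
    q=K@(T[:3,:3].T@(np.array(P)-T[:3,3])); return q[:2]/q[2]
E
python3 - <<'E'
from h import *
np.set_printoptions(precision=4,suppress=True)
s=get_state();print(s)
for n in('top','scene'):
    im,d,K,T=snap(n,n+'1.png'); np.savez(n+'1',im=im,d=d,K=K,T=T);print(n,K,T)
print(eyes.camera_params('wrist'))
E
```

```text
{'time': 0.0, 'joint_positions': array([ 1.1531,  0.3218, -0.0701,  1.4517,  0.0226,  1.3707, -0.0569]), 'qd': array([-0.0006, -0.0024,  0.0013, -0.0023,  0.0002,  0.0015, -0.0003]), 'joint_torque': array([ -0.0009, -49.1292,  -0.4047, -31.2526,  -0.064 ,   0.0438,
         0.0002]), 'position': array([ 0.2718, -0.5899,  0.2214]), 'tool_rot': array([-3.0669, -0.6727,  0.0008]), 'ft_force': array([-0.8686, -0.7469,  0.4582]), 'torque': array([-0.0019, -0.0315, -0.0507]), 'grip_width': 1.0008162634161166}
top [[414.228    0.     278.0048]
 [  0.     414.228  208.3264]
 [  0.       0.       1.    ]] [[ 0.0188 -0.9805  0.1955  0.3459]
 [-0.9998 -0.0176  0.0077 -0.0125]
 [-0.0041 -0.1956 -0.9807  1.1267]
 [ 0.      0.      0.      1.    ]]
scene [[452.994    0.     283.3851]
 [  0.     452.994  210.8141]
 [  0.       0.       1.    ]] [[ 0.1946  0.6188 -0.7611  1.5603]
 [ 0.9808 -0.1321  0.1435 -0.1639]
 [-0.0118 -0.7744 -0.6326  0.8709]
 [ 0.      0.      0.      1.    ]]
{'camera_matrix': array([[336.0411,   0.    , 272.9456],
       [  0.    , 336.0411, 213.1059],
       [  0.    ,   0.    ,   1.    ]]), 'mount': array([[-0.0001, -0.9526, -0.3041,  0.0843],
       [ 1.    , -0.0005,  0.0013,  0.0003],
       [-0.0014, -0.3041,  0.9526, -0.1624],
       [ 0.    ,  0.    ,  0.    ,  1.    ]])}
```

View pics/top1.png

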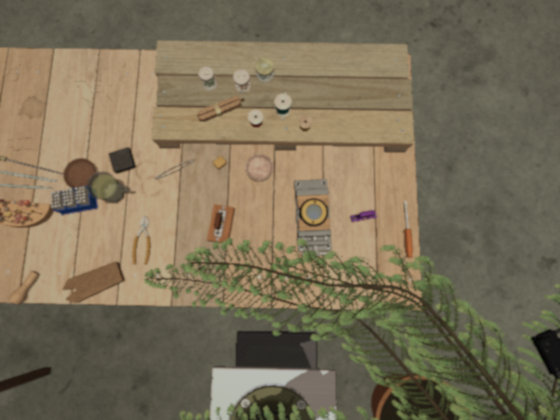

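View pics/scene1.png

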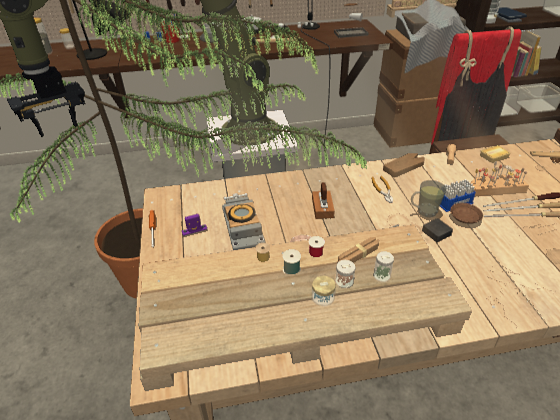

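Top view: vise mount at about (314,211), spanner block at (221,222), purple look-alike at (362,215). Plant branches hang over rows 245-300, and a raised shelf sits at rows 40-147. Next I'll measure these.

```bash
python3 - <<'E'
from h import *
np.set_printoptions(precision=4,suppress=True)
a=np.load('top1.npz');im,d,K,T=[a[k] for k in('im','d','K','T')]
hsv=cv2.cvtColor(im,cv2.COLOR_RGB2HSV)
for n,u,v,z in[('mount',314,211,.054),('block',221,222,.028),('purple',362,215,.01),('viseT',311,183,.045),('viseB',315,245,.045),('shelfedge',280,147,.05),('dish',259,168,.018)]:
    print(n,ray(u,v,K,T,z),'depthz',ray(u,v,K,T,0)[2], (T@np.append(np.linalg.inv(K)@[u,v,1]*d[v,u],1))[:3])
# reddish block
roi=np.zeros(im.shape[:2],np.uint8);roi[195:250,195:245]=1
m=((hsv[...,0]<14)&(hsv[...,1]>130)&(roi>0)).astype(np.uint8)
p=np.argwhere(m)[:,::-1].astype(np.float32);r=cv2.minAreaRect(p);print('block px',len(p),r)
P=np.array([ray(u,v,K,T,.028)[:2] for u,v in p],np.float32);print(cv2.minAreaRect(P))
roi[:]=0;roi[190:232,292:338]=1
m=((hsv[...,0]>15)&(hsv[...,0]<30)&(hsv[...,1]>120)&(hsv[...,2]>90)&(roi>0))
p=np.argwhere(m)[:,::-1].astype(np.float32);c,rr=cv2.minEnclosingCircle(p);print('ring',c,rr,ray(*c,K,T,.054))
big=np.hstack([cv2.resize(im[185:255,190:250],None,fx=6,fy=6,interpolation=3),cv2.resize(im[175:245,285:345],None,fx=6,fy=6,interpolation=3)])
cv2.imwrite('pics/c1.png',big[:,:,::-1])
# height over plant
W=np.array([[ (T@np.append(np.linalg.inv(K)@[u,v,1]*d[v,u],1))[:3] for u in range(200,340,10)] for v in (180,255,270,285)])
print(W[...,2].round(2));print(W[:,0,0])
E
```

```text
mount [ 0.5543 -0.0991  0.054 ] depthz 0.0 [ 0.5551 -0.0995  0.0495]
block [0.5247 0.1487 0.028 ] depthz 0.0 [0.5193 0.1438 0.0613]
purple [ 0.554 -0.234  0.01 ] depthz 0.0 [ 0.5448 -0.2242  0.0596]
viseT [ 0.6327 -0.0916  0.045 ] depthz 0.0 [ 0.6416 -0.0941  0.0115]
viseB [ 0.4655 -0.1026  0.045 ] depthz 0.0 [ 0.4665 -0.1034  0.036 ]
shelfedge [ 0.7314 -0.0063  0.05  ] depthz 0.0 [ 0.7378 -0.0062  0.032 ]
dish [0.6804 0.0512 0.018 ] depthz 0.0 [0.6843 0.052  0.005 ]
block px 461 ((220.59617614746094, 223.5192413330078), (20.199960708618164, 36.869834899902344), 11.309932708740234)
((0.5211854577064514, 0.14945119619369507), (0.05465201660990715, 0.09873330593109131), 81.66669464111328)
ring (313.68804931640625, 211.36325073242188) 12.978996276855469 [ 0.5533 -0.0983  0.054 ]
[[-0.   -0.   -0.   -0.01  0.   -0.    0.02 -0.   -0.   -0.    0.01  0.01
   0.02  1.13]
 [-0.    0.45  0.49 -0.   -0.   -0.    0.   -0.   -0.   -0.   -0.    0.51
  -0.    0.5 ]
 [ 0.16  0.48 -0.    0.17 -0.    0.51  0.14  0.51 -0.01 -0.    0.42  0.
  -0.    0.  ]
 [-0.   -0.    0.17  0.48  0.49  0.18  0.5   0.51  0.   -0.    0.16  0.52
   0.42  0.52]]
[0.6485 0.4376 0.3899 0.3575]
```

View pics/c1.png

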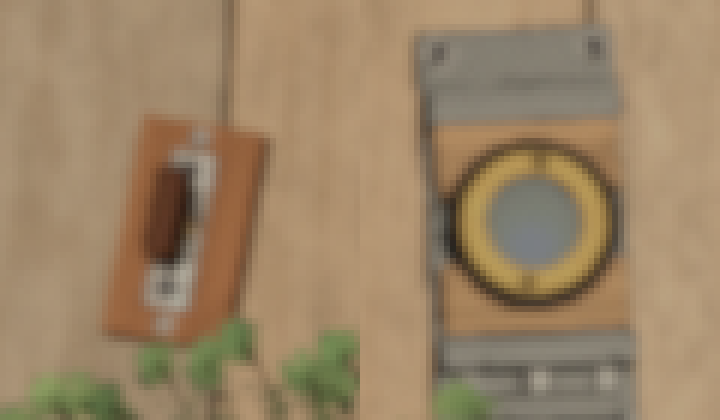

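Block at about (0.521,0.149) with its long axis at -8° from world x. The ring's centre is at about (0.554,-0.099), with dark holes near crop pixels (540,162) and (527,283), roughly -6°. Before I swing the arm, I'll check where the plant stands in 3D.

```bash
python3 - <<'E'
from h import *
np.set_printoptions(precision=2,suppress=True,linewidth=150)
for n in('scene','top'):
    a=np.load(n+'1.npz');im,d,K,T=[a[k] for k in('im','d','K','T')]
    v,u=np.mgrid[:420,:560];P=np.stack([u,v,np.ones_like(u)],-1)@np.linalg.inv(K).T*d[...,None]
    W=P@T[:3,:3].T+T[:3,3]
    h=cv2.cvtColor(im,cv2.COLOR_RGB2HSV)
    g=(h[...,0]>30)&(h[...,0]<70)&(h[...,1]>60)&(d>0)&(W[...,2]>.06)&(np.hypot(W[...,0],W[...,1])>.25)
    Q=W[g];print(n,len(Q))
    # min height by xy cell
    for x in np.arange(-.5,.8,.1):
        r=[]
        for y in np.arange(-.8,.5,.1):
            q=Q[(abs(Q[:,0]-x-.05)<.05)&(abs(Q[:,1]-y-.05)<.05)]
            r.append('%.2f-%.2f'%(np.percentile(q[:,2],3),np.percentile(q[:,2],97)) if len(q)>8 else '   .     ')
        print('%.1f'%x,' '.join(r))
    if n=='scene':
        for uv in[(125,200),(120,170),(112,140),(103,110),(95,80),(85,40)]:
            w=W[uv[1]-1:uv[1]+2,uv[0]-8:uv[0]+9].reshape(-1,3);k=np.argmax(w[:,0]*1);print(uv,w[k])
E
```

```text
scene 10249
-0.5    .         .         .         .         .         .         .         .         .         .         .         .         .     
-0.4    .         .         .         .         .         .         .         .         .         .         .         .         .     
-0.3 0.12-0.17 0.14-0.17    .         .         .         .         .         .         .         .         .         .         .     
-0.2    .         .         .         .         .         .         .         .         .         .         .         .         .     
-0.1    .      0.08-0.09 0.06-0.10 0.12-0.48 0.09-0.16 0.07-0.14    .         .         .         .         .         .         .     
-0.0    .      0.08-0.11 0.06-0.45 0.09-0.51 0.08-0.49 0.08-0.15    .         .         .         .         .         .         .     
0.1 0.06-0.10 0.06-0.11 0.06-0.10 0.08-0.53 0.08-0.54 0.07-0.52    .         .         .         .         .         .         .     
0.2 0.06-0.09 0.06-0.53 0.31-0.57    .      0.08-0.54 0.09-0.54 0.07-0.50 0.09-0.48 0.09-0.18    .         .         .         .     
0.3    .  
[... 1894 characters left out ...]
-0.16    .         .         .     
0.3    .         .         .         .      0.46-0.51 0.39-0.53 0.41-0.53 0.17-0.53 0.14-0.51 0.12-0.47 0.08-0.14 0.06-0.09    .     
0.4    .         .         .         .         .      0.45-0.49 0.45-0.50 0.38-0.51 0.46-0.50 0.13-0.47 0.09-0.13    .         .     
0.5    .         .         .         .         .         .         .         .         .         .         .         .         .     
0.6    .         .         .         .         .         .         .         .         .         .         .         .         .     
0.7    .         .         .         .         .         .         .         .         .         .         .         .         .
```

The trunk is well behind the arm, and only foliage overlaps its path. I'll turn the tool first while keeping out at x>0.45, and watch the force.

```bash
python3 -m jog '[[[1,1,0,0,0.94],[1,1,0,0,0.94],[1,1,0,0,0.94],[1,1,0,0,0.94],[1,1,0,0,0.94],[1,0.8,0,0,0.95],[1,0,0,0,0.95]]]'
```

```text
time: 0.98
position: [0.4992, -0.5345, 0.2208]
tool_rot: [-3.131, 0.222, -0.0]
ft_force: [-0.3, 0.1, 0.0]
grip_width: 1.001
```

```bash
python3 -m jog '[[[1,0,-1,0,0],[1,0,-1,0,0],[1,0,-1,0,0],[1,0,-1,0,0],[1,0,-1,0,0],[1,0,-1,0,0],[1,0,-1,0,0],[1,0,-1,0,0],[1,0,-1,0,0],[1,0,-1,0,0]]]'
python3 -m jog '[[[1,0.4,0,-0.4,0],[1,0,0,0,0]]]'
python3 - <<'E'
from h import *
im,d,K,T=snap('wrist','w1.png');np.savez('w1',im=im,d=d,K=K,T=T);print(get_state()['position'],proj([.554,-.099,.054],K,T))
E
```

```text
time: 2.22
position: [0.5528, -0.1399, 0.2221]
tool_rot: [-3.133, 0.226, 0.001]
ft_force: [0.2, 0.2, -0.2]
grip_width: 0.998
time: 2.48
position: [0.5699, -0.1433, 0.2391]
tool_rot: [3.133, -0.225, 0.003]
ft_force: [-0.6, 0.3, -0.4]
grip_width: 1.0
[ 0.56880498 -0.14389014  0.23827728] [233.92421954 209.71738404]
```

View pics/w1.png

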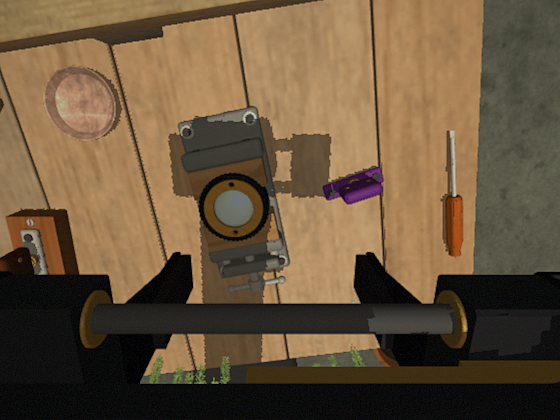

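The wrist view shows the ring centred at about (234,207), with dark holes near (232,184) and (236,230). I'll measure those now.

```bash
cat > ring.py <<'E'
from h import *
import sys
def ring(im,K,T,c0,dbg=None):
    h=cv2.cvtColor(im,cv2.COLOR_RGB2HSV)
    v,u=np.mgrid[:420,:560]
    G=np.array([ray(a,b,K,T,.054)[:2] for a,b in zip(u.ravel(),v.ravel())]).reshape(420,560,2)
    near=np.hypot(*(G-c0).transpose(2,0,1))<.045
    m=near&(h[...,0]>8)&(h[...,0]<30)&(h[...,1]>110)&(h[...,2]>60)
    n,l,st,ce=cv2.connectedComponentsWithStats(m.astype(np.uint8))
    # choose component surrounding: take contour of ones whose points in annulus
    c=np.array(c0,float)
    for _ in range(15):
        r=np.hypot(*(G-c).transpose(2,0,1)); k=m&(r<.033)&(r>.020)
        A=G[k]
        # fit by inner+outer symmetric: weight mean
        c=c+ (A.mean(0)-c)*1.0
    r=np.hypot(*(G-c).transpose(2,0,1))
    dark=(h[...,2].astype(float)); band=(r>.0235)&(r<.0305)
    med=np.median(dark[band]); k=band&(dark<.6*med)
    a=np.degrees(np.arctan2(*(G[k]-c).T[::-1])) if k.any() else []
    P=G[k]
    f=P[(P-c)[:,0]>0].mean(0); b=P[(P-c)[:,0]<0].mean(0); w=f-b
    print('c',c,'n',k.sum(),'holes',f,b,'sep',np.hypot(*w),'mid',(f+b)/2,'ang',np.degrees(np.arctan2(w[1],w[0])))
    return c
E
python3 - <<'E'
from ring import *
np.set_printoptions(precision=4,suppress=True)
a=np.load('w1.npz');im,d,K,T=[a[k] for k in('im','d','K','T')]
print(ray(234,207,K,T,.054));ring(im,K,T,[.555,-.099])
# mount rim: dark circle
cv2.imwrite('pics/c2.png',cv2.resize(im[165:250,190:280],None,fx=6,fy=6,interpolation=2)[:,:,::-1])
# vise jaws direction: wooden
E
```

```text
[ 0.557  -0.0996  0.054 ]
c [ 0.5557 -0.0981] n 34 holes [ 0.5822 -0.1009] [ 0.5288 -0.0959] sep 0.05357146608886718 mid [ 0.5555 -0.0984] ang -5.399813456135429
```

```bash
python3 -m jog '[[[1,0,-1,0,0],[1,0,-1,0,0],[1,0,-1,0,0],[1,0,-1,0,0],[1,0,-1,0,0],[1,0,-1,0,0],[1,0,-1,0,0],[1,0,-0.3,0,0],[1,0,0,0,0]]]'
python3 - <<'E'
from h import *
im,d,K,T=snap('wrist','w2.png');np.savez('w2',im=im,d=d,K=K,T=T);print(get_state()['position'],proj([.521,.149,.028],K,T))
E
```

```text
time: 3.65
position: [0.6104, 0.1447, 0.2377]
tool_rot: [3.132, -0.226, -0.002]
ft_force: [-1.0, -1.0, 0.2]
grip_width: 1.002
[0.61072501 0.14331276 0.23788668] [279.34773063 256.15278101]
```

View pics/w2.png

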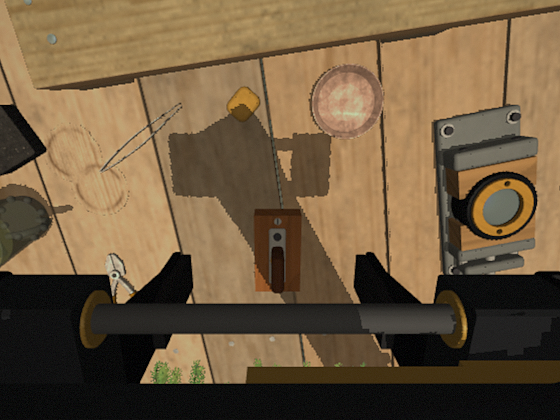

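The block sits at px 255-300 × 209-291, aligned with the tool, with the grip top at about (278,270). I'll measure its offset from the TCP in tool axes.

```bash
python3 - <<'E'
from h import *
np.set_printoptions(precision=4,suppress=True)
a=np.load('w2.npz');im,d,K,T=[a[k] for k in('im','d','K','T')]
h=cv2.cvtColor(im,cv2.COLOR_RGB2HSV)
s=get_state();Rm=R.from_rotvec(s['tool_rot']).as_matrix();p0=s['position']
def tool(P): return Rm.T@(P-p0)
print('tool x ang',np.degrees(np.arctan2(Rm[1,0],Rm[0,0])),'z',Rm[:,2])
for u,v in[(255,215),(300,215),(300,291),(256,291)]: print(u,v,ray(u,v,K,T,.028),tool(ray(u,v,K,T,.028)))
m=(h[...,1]<60)&(h[...,2]>90);m[:222]=0;m[290:]=0;m[:,:266]=0;m[:,290:]=0
q=np.argwhere(m);print('bar n',len(q))
for v in range(228,290,5):
    us=np.where(m[v])[0]
    if len(us): print(v,us.min(),us.max(),tool(ray((us.min()+us.max())/2,v,K,T,.035))[:2])
g=(h[...,2]<75);g[:240]=0;g[300:]=0;g[:,:264]=0;g[:,:][:,292:]=0
for v in range(246,298,4):
    us=np.where(g[v])[0]
    if len(us): print('grip',v,us.min(),us.max(),tool(ray((us.min()+us.max())/2,v,K,T,.084))[:2])
cv2.imwrite('pics/c3.png',cv2.resize(im[200:300,240:320],None,fx=6,fy=6,interpolation=2)[:,:,::-1])
E
```

```text
tool x ang -8.363211808669167 z [-0.001  -0.0017 -1.    ]
255 215 [0.577  0.1698 0.028 ] [-0.037  -0.0217  0.2099]
300 215 [0.5695 0.118  0.028 ] [-0.037   0.0307  0.21  ]
300 291 [0.4698 0.1299 0.028 ] [-0.1373  0.0333  0.2101]
256 291 [0.4778 0.1846 0.028 ] [-0.1373 -0.0219  0.21  ]
bar n 141
233 272 283 [-0.0567  0.0045]
238 271 283 [-0.063  0.004]
243 272 283 [-0.0693  0.0046]
grip 246 266 290 [-0.052   0.0043]
grip 250 266 289 [-0.0564  0.0038]
grip 254 267 289 [-0.0609  0.0044]
grip 258 264 289 [-0.0654  0.0029]
grip 262 267 290 [-0.07    0.0049]
grip 266 266 289 [-0.0745  0.0039]
grip 270 266 289 [-0.0792  0.004 ]
grip 274 266 289 [-0.0838  0.004 ]
grip 278 264 289 [-0.0885  0.003 ]
grip 282 266 291 [-0.0932  0.0051]
grip 286 270 291 [-0.098   0.0073]
grip 290 272 291 [-0.1028  0.0084]
```

View pics/c3.png

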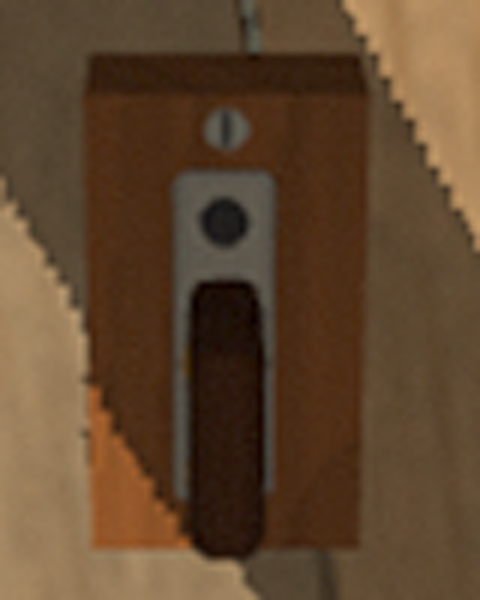

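Target from the TCP is dx=-87 mm, dy=+4.5 mm and dz=+191 mm (TCP to z=0.047, 19 mm above the block top). The block, bar and grip measurements agree on the centre.

```bash
python3 -m jog '[[[1,-0.9,0.11,0.5,0],[1,-0.9,0,0.6,0],[1,-0.37,0,0.8,0],[1,0,0,0.9,0],[1,0,0,0.9,0],[1,0,0,0.7,0],[1,0,0,0.37,0],[1,0,0,0,0]]]' 60
python3 -m jog '[[[0,0,0,0,0],[0,0,0,0,0],[0,0,0,0,0],[0,0,0,0,0],[0,0,0,0,0],[0,0,0,0,0]]]' 60
```

```text
time: 4.7
position: [0.5239, 0.152, 0.0471]
tool_rot: [3.132, -0.229, -0.002]
ft_force: [0.5, -0.3, -0.1]
grip_width: 0.998
time: 5.45
position: [0.5243, 0.1535, 0.0477]
tool_rot: [3.133, -0.226, -0.0]
ft_force: [0.7, 0.8, -0.8]
grip_width: 0.403
```

```bash
python3 -m jog '[[[0,0,0,0,0],[0,0,0,0,0],[0,0,0,0,0],[0,0,0,0,0],[0,0,0,0,0],[0,0,0,0,0]]]'
```

```text
time: 6.2
position: [0.5243, 0.1533, 0.0477]
tool_rot: [3.133, -0.226, -0.0]
ft_force: [-0.0, -0.8, -0.1]
grip_width: 0.155
```

Gripped (14 mm ≈ 0.16). I'll lift it and carry it over the ring.

```bash
python3 -m jog '[[[0,0,0,-0.3,0],[0,0,0,-0.7,0],[0,0,0,-0.8,0],[0,0,0.5,-0.2,0],[0,0.4,1,0,0],[0,0.4,1,0,0],[0,0.4,1,0,0],[0,0.4,1,0,0],[0,0.09,1,0,0],[0,0,0.62,0,-0.57]]]'
python3 -m jog '[[[0,0,0,0,0],[0,0,0,0,0]]]'
python3 - <<'E'
from h import *
im,d,K,T=snap('wrist','w3.png');np.savez('w3',im=im,d=d,K=K,T=T);print(get_state()['position'],get_state()['tool_rot'])
c=im[120:330,160:390];cv2.imwrite('pics/c4.png',cv2.resize(c,None,fx=2.8,fy=2.8,interpolation=2)[:,:,::-1])
E
```

```text
time: 7.45
position: [0.5559, -0.1009, 0.1283]
tool_rot: [3.138, -0.15, 0.001]
ft_force: [0.6, 0.7, -2.0]
grip_width: 0.156
time: 7.7
position: [0.5564, -0.0968, 0.1282]
tool_rot: [-3.137, 0.147, -0.001]
ft_force: [1.3, -0.0, -1.1]
grip_width: 0.154
[ 0.55636799 -0.09636659  0.12808981] [-3.13724352e+00  1.45196168e-01 -7.74796017e-04]
```

View pics/c4.png

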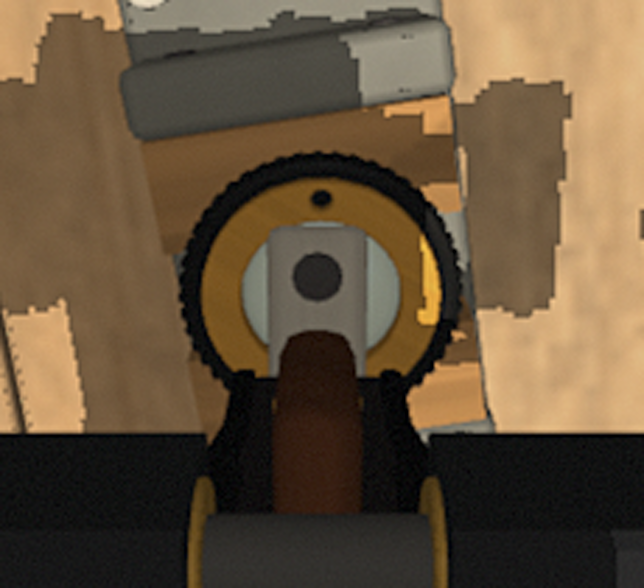

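The far ring hole is at px (274.6,190.7) and the bar's dark pin-end disc at (273.2,218.9). The bar end runs px u 256-291 at v≈201. I'll compare both in tool coordinates.

```bash
python3 - <<'E'
from h import *
np.set_printoptions(precision=4,suppress=True)
a=np.load('w3.npz');im,d,K,T=[a[k] for k in('im','d','K','T')]
s=get_state();Rm=R.from_rotvec(s['tool_rot']).as_matrix();p0=s['position']
M=np.array(eyes.camera_params('wrist')['mount'])
t=lambda u,v,z: ray(u,v,K,M,z)
zr=p0[2]-.054
def sub(g,cx,cy,r):
    y,x=np.mgrid[cy-r:cy+r+1,cx-r:cx+r+1];w=g[cy-r:cy+r+1,cx-r:cx+r+1].astype(float)
    w=np.clip(np.percentile(w,70)*.7-w,0,None);return (x*w).sum()/w.sum(),(y*w).sum()/w.sum()
g=cv2.cvtColor(im,cv2.COLOR_RGB2GRAY)
hp=sub(g,275,191,6);bp=sub(g,273,219,11);print('hole px',hp,'disc',bp)
print('hole tool',t(*hp,zr),'disc tool',t(*bp,.0127),'end',t(273.5,120+227/2.8,.0127))
h=cv2.cvtColor(im,cv2.COLOR_RGB2HSV)
# outer brass circle & rim fit : visible edge points by hue in angle; world ring fit
v,u=np.mgrid[:420,:560]
m=(h[...,0]>8)&(h[...,0]<25)&(h[...,1]>150)&(h[...,2]>60)
# radial edges about center estimate, tool coords at ring plane
G=np.array([t(x,y,zr)[:2] for x,y in zip(u.ravel(),v.ravel())]).reshape(420,560,2).astype(np.float32)
c=np.array(t(*hp,zr)[:2])-[.027,0]
for it in range(3):
    pts=[]
    for th in np.radians(np.arange(-100,101,4)):
        for rr in np.arange(.024,.040,.0002):
            P=np.append(c+rr*np.array([np.cos(th),np.sin(th)]),zr)
            q=proj(P,K,M);x,y=np.round(q).astype(int)
            if g[y,x]<28 and rr>.0295: pts.append(P[:2]);break
    pts=np.array(pts); A=np.c_[2*pts,np.ones(len(pts))];sol=np.linalg.lstsq(A,(pts**2).sum(1),rcond=None)[0]
    res=np.hypot(*(pts-sol[:2]).T);k=abs(res-np.median(res))<.0012
    A=A[k];sol=np.linalg.lstsq(A,(pts[k]**2).sum(1),rcond=None)[0];c=sol[:2]
    print('ring c tool',c,'r',np.sqrt(sol[2]+c@c),k.sum())
E
```

```text
hole px (np.float64(274.32972700968674), np.float64(190.50673040634044)) disc (np.float64(272.9417225564651), np.float64(218.44078558043196))
hole tool [0.0263 0.0014 0.0741] disc tool [0.0256 0.0004 0.0127] end [0.0355 0.0007 0.0127]
ring c tool [-0.0004  0.0014] r 0.03241687305405182 51
ring c tool [-0.0003  0.0014] r 0.032354629731324885 51
ring c tool [-0.0004  0.0014] r 0.032372527235116785 51
```

Offset from spanner to ring is about +0.6 mm in x and +1.0 mm in y, and the angle agrees within ~0.5°. I'll descend to just above contact, expected at z≈0.0785 (seated at 0.0737).

```bash
python3 -m jog '[[[0,0.015,0.025,0.5,0],[0,0,0,0.5,0],[0,0,0,0.15,0],[0,0,0,0,0],[0,0,0,0,0]]]'
python3 -m jog '[[[0,0,0,0.03,0],[0,0,0,0.03,0],[0,0,0,0.03,0],[0,0,0,0,0],[0,0,0,0,0]]]'; python3 - <<'E'
from h import *
s=get_state();print(s['ft_force'],s['torque'],s['position'])
E
```

```text
time: 8.38
position: [0.5573, -0.0992, 0.0827]
tool_rot: [3.138, -0.147, 0.003]
ft_force: [-0.3, -0.4, -1.4]
grip_width: 0.156
time: 9.0
position: [0.5565, -0.0995, 0.0781]
tool_rot: [3.138, -0.148, -0.0]
ft_force: [0.4, -0.0, -1.3]
grip_width: 0.157
[ 0.36751626 -0.04078825 -1.28005301] [0.08810264 0.0714938  0.00352844] [ 0.55649842 -0.09952061  0.07812338]
```

```bash
cat > rel.py <<'E'
from h import *
np.set_printoptions(precision=4,suppress=True)
M=np.array(eyes.camera_params('wrist')['mount'])
for k in range(2):
    s=get_state();im,d,K,T=snap('wrist','w_%.2f.png'%s['time']);p0=s['position']
    t=lambda u,v,z: ray(u,v,K,M,z)
    zr=p0[2]-.054;g=cv2.cvtColor(im,cv2.COLOR_RGB2GRAY)
    y,x=np.mgrid[208:231,262:285];w=g[208:231,262:285].astype(float);w=np.clip(np.percentile(w,70)*.7-w,0,None)
    b=(x*w).sum()/w.sum(),(y*w).sum()/w.sum()
    c=np.array([0,0.])
    for it in range(3):
        pts=[]
        for th in np.radians(np.r_[-90:-30:3,31:91:3]):
            for rr in np.arange(.0295,.040,.0002):
                P=np.append(c+rr*np.array([np.cos(th),np.sin(th)]),zr);a,e=np.round(proj(P,K,M)).astype(int)
                if g[e,a]<28: pts.append(P[:2]);break
        pts=np.array(pts);A=np.c_[2*pts,np.ones(len(pts))];B=(pts**2).sum(1)
        sol=np.linalg.lstsq(A,B,rcond=None)[0];r=np.hypot(*(pts-sol[:2]).T);j=abs(r-np.median(r))<.0012
        sol=np.linalg.lstsq(A[j],B[j],rcond=None)[0];c=sol[:2]
    print('pos',p0,'disc',b,t(*b,.0127)[:2],'ring c',c,'r',np.sqrt(sol[2]+c@c),j.sum(),'F',s['ft_force'])
cv2.imwrite('pics/last.png',cv2.resize(im[120:330,160:390],None,fx=2.8,fy=2.8,interpolation=2)[:,:,::-1])
E
python3 rel.py
```

```text
pos [ 0.5565 -0.0995  0.0781] disc (np.float64(272.9305869817668), np.float64(218.45229800428595)) [0.0256 0.0004] ring c [-0.0004 -0.0015] r 0.0320645427814325 40 F [ 0.3675 -0.0408 -1.2801]
pos [ 0.5565 -0.0995  0.0781] disc (np.float64(272.93394112739844), np.float64(218.46332975807417)) [0.0256 0.0004] ring c [-0.0004 -0.0015] r 0.03202312099310504 40 F [-0.025   0.3247 -0.4749]
```

View pics/last.png

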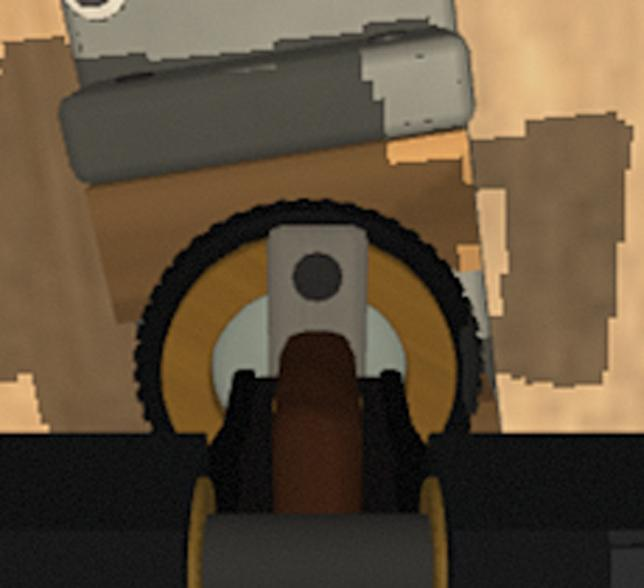

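Confirmed: the ring's centre sits 2 mm to tool -y of the spanner, because the arm was still settling when I took the last picture. I'll correct that and press down gently.

```bash
python3 -m jog '[[[0,0.012,-0.05,-0.02,0],[0,0,0,0,0],[0,0,0,0,0],[0,0,0,0.03,0],[0,0,0,0.03,0],[0,0,0,0.02,0],[0,0,0,0,0],[0,0,0,0,0]]]'; python3 rel.py|tail -1
```

```text
time: 10.1
position: [0.5567, -0.0976, 0.0754]
tool_rot: [3.138, -0.148, -0.002]
ft_force: [-1.8, -0.4, -1.2]
grip_width: 0.157
pos [ 0.5567 -0.0976  0.0755] disc (np.float64(272.97236286666106), np.float64(218.49477444106367)) [0.0256 0.0004] ring c [-0.0004  0.0004] r 0.03205486779737293 40 F [-2.2538  0.1559 -2.1473]
```

z=0.0755 with only ~2 N means the pins are about 3 mm into the holes. Carrying on to the shoulder.

```bash
python3 -m jog '[[[0,-0.01,0,0.025,0],[0,0,0,0.02,0],[0,0,0,0,0],[0,0,0,0,0]]]';python3 -m jog '[[[0,0,0,0.015,0],[0,0,0,0.015,0],[0,0,0,0,0],[0,0,0,0,0]]]'; python3 rel.py|tail -1
```

```text
time: 10.7
position: [0.5567, -0.0975, 0.0739]
tool_rot: [3.138, -0.148, -0.0]
ft_force: [-2.6, -0.7, -1.6]
grip_width: 0.156
time: 11.2
position: [0.5568, -0.0976, 0.0735]
tool_rot: [3.138, -0.148, 0.0]
ft_force: [-4.6, 0.1, 5.6]
grip_width: 0.154
pos [ 0.5568 -0.0976  0.0735] disc (np.float64(272.97037681643167), np.float64(218.55350650279544)) [0.0255 0.0004] ring c [-0.0005  0.0005] r 0.032116460693077636 40 F [-4.3867  0.5328  5.4695]
```

Seated: z=0.0735 and upward force has appeared. I'll ease the side load, then start turning clockwise in steps (positive tool-z turn, since tool z points down) while watching the moment.

```bash
cat > st.py <<'E'
from h import *
np.set_printoptions(precision=3,suppress=True)
s=get_state();Rm=R.from_rotvec(s['tool_rot']).as_matrix()
print('t%.2f'%s['time'],'ang %.2f'%np.degrees(np.arctan2(Rm[1,0],Rm[0,0])),'pos',s['position'],'F',s['ft_force'],'Ftool',Rm.T@s['ft_force'],'M',s['torque'],'q7 %.2f'%s['joint_positions'][6],'tq7',s['joint_torque'][6].round(3))
E
python3 st.py; python3 -m jog '[[[0,-0.015,0,0,0],[0,0,0,0,0],[0,0,0,0,0]]]' >/dev/null; python3 st.py;  python3 -m jog '[[[0,0,0,0,0.4],[0,0,0,0,0.4],[0,0,0,0,0.2],[0,0,0,0,0],[0,0,0,0,0]]]'>/dev/null; python3 st.py
```

```text
t11.30 ang -5.41 pos [ 0.557 -0.098  0.074] F [-4.523 -0.319  5.382] Ftool [-4.473  0.746 -5.382] M [ 0.08   1.207 -0.003] q7 -1.61 tq7 0.002
t11.68 ang -5.41 pos [ 0.557 -0.098  0.073] F [-3.685 -1.608  6.291] Ftool [-3.51   1.95  -6.294] M [-0.043  1.068 -0.046] q7 -1.61 tq7 0.002
t12.30 ang -10.38 pos [ 0.557 -0.098  0.074] F [-3.867 -0.538  6.221] Ftool [-3.699  1.23  -6.225] M [-0.012  1.061  0.153] q7 -1.70 tq7 -0.156
```

The moment is 0.153 N m, which matches the stiff ring turning. Continuing, and easing the -x load.

```bash
python3 -m jog '[[[0,-0.02,0,0,0.5],[0,0,0,0,0.5],[0,0,0,0,0.5],[0,0,0,0,0.5],[0,0,0,0,0],[0,0,0,0,0]]]'>/dev/null; python3 st.py;python3 -m jog '[[[0,0,0,0,0.5],[0,0,0,0,0.5],[0,0,0,0,0],[0,0,0,0,0]]]'>/dev/null; python3 st.py
```

```text
t13.05 ang -20.35 pos [ 0.556 -0.098  0.074] F [-2.943 -3.071  5.154] Ftool [-1.679  3.905 -5.156] M [-0.271  0.66   0.178] q7 -1.87 tq7 -0.146
t13.55 ang -25.35 pos [ 0.556 -0.098  0.074] F [-2.549 -1.524  5.194] Ftool [-1.638  2.47  -5.197] M [-0.328  0.713  0.155] q7 -1.95 tq7 -0.149
```

```bash
python3 -m jog '[[[0,0,0,0,0.5],[0,0,0,0,0.5],[0,0,0,0,0],[0,0,0,0,0]]]'>/dev/null; python3 st.py;python3 -m jog '[[[0,0,0,0,0.5],[0,0,0,0,0.5],[0,0,0,0,0],[0,0,0,0,0]]]'>/dev/null; python3 st.py
```

```text
t14.05 ang -30.36 pos [ 0.556 -0.098  0.074] F [-2.236 -1.414  5.45 ] Ftool [-1.202  2.351 -5.452] M [-0.324  0.727  0.186] q7 -2.03 tq7 -0.15
t14.55 ang -35.36 pos [ 0.556 -0.098  0.074] F [-3.515 -3.198  5.253] Ftool [-1.003  4.643 -5.255] M [-0.357  0.778  0.144] q7 -2.12 tq7 -0.151
```

```bash
for i in 1; do python3 -m jog '[[[0,0,0.01,0,0.4],[0,0,0,0,0],[0,0,0,0,0]]]'>/dev/null; python3 st.py;python3 -m jog '[[[0,0,0,0,0.4],[0,0,0,0,0],[0,0,0,0,0]]]'>/dev/null; python3 st.py;  done
```

```text
t14.93 ang -37.35 pos [ 0.556 -0.098  0.074] F [-1.758 -1.541  4.787] Ftool [-0.451  2.29  -4.789] M [-0.31   0.673  0.089] q7 -2.15 tq7 -0.153
t15.30 ang -39.35 pos [ 0.556 -0.098  0.074] F [-3.116 -2.18   5.702] Ftool [-1.013  3.66  -5.705] M [-0.301  0.674  0.176] q7 -2.19 tq7 -0.154
```

```bash
python3 -m jog '[[[0,0,0,0,0.3],[0,0,0,0,0],[0,0,0,0,0]]]'>/dev/null; python3 st.py
```

```text
t15.68 ang -40.86 pos [ 0.556 -0.099  0.074] F [-1.769 -1.542  5.656] Ftool [-0.315  2.322 -5.657] M [-0.37   0.726  0.168] q7 -2.21 tq7 -0.157
```

```bash
python3 -m jog '[[[0,0,0,0,0.3],[0,0,0,0,0],[0,0,0,0,0]]]'>/dev/null; python3 st.py
```

```text
t16.05 ang -42.36 pos [ 0.556 -0.099  0.074] F [-2.147 -1.949  5.27 ] Ftool [-0.26   2.885 -5.271] M [-0.365  0.748  0.128] q7 -2.24 tq7 -0.157
```

```bash
python3 -m jog '[[[0,0,0,0,0.3],[0,0,0,0,0],[0,0,0,0,0]]]'>/dev/null; python3 st.py
```

```text
t16.43 ang -43.84 pos [ 0.556 -0.099  0.074] F [-2.983 -1.174  4.823] Ftool [-1.327  2.911 -4.828] M [-0.325  0.716  0.216] q7 -2.26 tq7 -0.242
```

```bash
python3 -m jog '[[[0,0,0,0,0.2],[0,0,0,0,0],[0,0,0,0,0]]]'>/dev/null; python3 st.py
```

```text
t16.80 ang -44.83 pos [ 0.556 -0.099  0.074] F [-2.2   -1.618  5.994] Ftool [-0.406  2.697 -5.995] M [-0.376  0.776  0.35 ] q7 -2.28 tq7 -0.308
```

```bash
python3 -m jog '[[[0,0,0,0,0.2],[0,0,0,0,0],[0,0,0,0,0]]]'>/dev/null; python3 st.py
```

```text
t17.18 ang -45.81 pos [ 0.556 -0.099  0.074] F [-3.158 -2.013  6.151] Ftool [-0.743  3.667 -6.153] M [-0.341  0.81   0.399] q7 -2.30 tq7 -0.379
```

Home: the moment rose from 0.157 to 0.38 N m over ~3°, which is tight and well below forced (0.75). I'll unload the torque slightly, check it, then lift out.

```bash
python3 -m jog '[[[0,0,0,0,-0.4],[0,0,0,0,0],[0,0,0,0,0]]]'>/dev/null; python3 st.py
```

```text
t17.55 ang -43.85 pos [ 0.556 -0.098  0.074] F [-2.837 -2.221  6.285] Ftool [-0.493  3.565 -6.287] M [-0.28   0.789  0.248] q7 -2.26 tq7 -0.199
```

```bash
python3 -m jog '[[[0,0,0.02,0,-0.3],[0,0,0,0,0],[0,0,0,0,0]]]'>/dev/null; python3 st.py
```

```text
t17.93 ang -42.40 pos [ 0.556 -0.099  0.074] F [-1.405 -1.017  4.433] Ftool [-0.341  1.693 -4.436] M [-0.123  0.466  0.086] q7 -2.24 tq7 -0.08
```

```bash
python3 -m jog '[[[0,0,0.01,0,-0.12],[0,0,0,-0.02,0],[0,0,0,0,0]]]'>/dev/null; python3 st.py; python3 -m jog '[[[0,0,0,-0.06,0],[0,0,0,-0.06,0],[0,0,0,-0.1,0],[0,0,0,-0.3,0],[0,0,0,-0.6,0],[0,0,0,-0.3,0],[0,0,0,0,0],[0,0,0,0,0]]]'>/dev/null; python3 st.py; python3 - <<'E'
from h import *
im,d,K,T=snap('wrist','w5.png');np.savez('w5',im=im,d=d,K=K,T=T)
cv2.imwrite('pics/c5.png',cv2.resize(im[120:330,160:390],None,fx=2.8,fy=2.8,interpolation=2)[:,:,::-1])
E
```

```text
t18.30 ang -41.81 pos [ 0.555 -0.098  0.074] F [ 2.378 -1.301  1.291] Ftool [ 2.642 -0.618 -1.286] M [-0.002 -0.34   0.005] q7 -2.23 tq7 -0.024
t19.30 ang -41.81 pos [ 0.554 -0.098  0.13 ] F [ 0.297 -0.505 -1.587] Ftool [0.56  0.177 1.586] M [ 0.141  0.02  -0.025] q7 -2.21 tq7 0.0
```

View pics/c5.png

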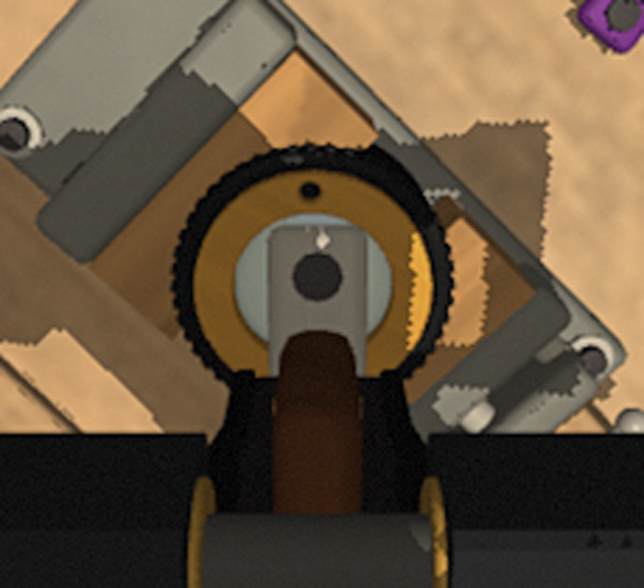

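The ring has turned with the spanner: its hole is now at crop (310,190), in line with the tool. The spanner hasn't shifted in the grip, as the disc is still at (317,277). Now back to the block.

```bash
python3 -m jog '[[[0,0,0,0,-0.96],[0,0,0,0,-0.96],[0,0,0,0,-0.96],[0,0,0,0,-0.96],[0,0,0,0,-0.96],[0,0,0,0,-0.96],[0,0,0,0,-0.95],[0,0,0,0,0]]]'; python3 -m jog '[[[0,-0.4,-1,0,0],[0,-0.4,-1,0,0],[0,-0.4,-1,0,0],[0,-0.4,-1,0,0],[0,0,-1,0,0],[0,0,-0.8,0,0],[0,0,-0.3,0,0],[0,0,0,0,0],[0,0,0,0,0],[0,0,0,0,0]]]'>/dev/null;  python3 -m jog '[[[0,0,0,0,0],[0,0,0,0,0]]]'; python3 - <<'E'
from h import *
s=get_state();Rm=R.from_rotvec(s['tool_rot']).as_matrix()
print(np.degrees(np.arctan2(Rm[1,0],Rm[0,0])),Rm.T@(np.array([.5243,.1533,.0477])-s['position'])/.04)
E
```

```text
time: 20.35
position: [0.5538, -0.0985, 0.1294]
tool_rot: [-3.133, 0.228, 0.003]
ft_force: [0.3, -0.1, -2.1]
grip_width: 0.154
time: 21.85
position: [0.5261, 0.1518, 0.1304]
tool_rot: [3.133, -0.227, 0.0]
ft_force: [-0.2, -0.6, -1.1]
grip_width: 0.154
-8.29263973735668 [-0.05090174 -0.03209221  2.0672142 ]
```

```bash
python3 -m jog '[[[0,-0.05,-0.03,0.6,0],[0,0,0,0.6,0],[0,0,0,0.4,0],[0,0,0,0.15,0],[0,0,0,0.1,0],[0,0,0,0.1,0],[0,0,0,0.06,0],[0,0,0,0.04,0],[0,0,0,0,0],[0,0,0,0,0]]]'; python3 st.py
```

```text
time: 23.1
position: [0.5244, 0.1536, 0.0485]
tool_rot: [3.133, -0.226, 0.0]
ft_force: [-0.0, -0.5, -1.5]
grip_width: 0.156
t23.10 ang -8.26 pos [0.524 0.154 0.048] F [-0.033 -0.521 -1.525] Ftool [0.042 0.52  1.525] M [0.048 0.04  0.005] q7 -2.17 tq7 -0.0
```

```bash
python3 -m jog '[[[0,0,0,0.02,0],[0,0,0,0.01,0],[0,0,0,0,0],[0,0,0,0,0]]]'; python3 st.py
```

```text
time: 23.6
position: [0.5245, 0.1536, 0.0477]
tool_rot: [3.133, -0.226, 0.001]
ft_force: [-1.7, -1.2, 5.2]
grip_width: 0.154
t23.60 ang -8.26 pos [0.524 0.154 0.048] F [-1.714 -1.15   5.178] Ftool [-1.529  1.385 -5.179] M [-0.121  0.473  0.004] q7 -2.17 tq7 -0.001
```

Seated on the block at the original height. Opening slowly, retreating, and looking.

```bash
python3 -m jog '[[[0.2,0,0,-0.01,0],[0.3,0,0,0,0],[0.5,0,0,0,0],[0.8,0,0,0,0],[1,0,0,0,0],[1,0,0,0,0],[1,0,0,0,0],[1,0,0,0,0]]]'
python3 -m jog '[[[1,0,0,-0.4,0],[1,0,0,-0.9,0],[1,0,0,-0.9,0],[1,0.5,0,-0.9,0],[1,1,0,-0.9,0],[1,0.7,0,-0.5,0],[1,0,0,0,0],[1,0,0,0,0]]]'
python3 - <<'E'
from h import *
im,d,K,T=snap('wrist','w6.png');np.savez('w6',im=im,d=d,K=K,T=T)
E
```

```text
time: 24.6
position: [0.5243, 0.1536, 0.0475]
tool_rot: [3.133, -0.226, 0.0]
ft_force: [-0.0, -0.3, 0.1]
grip_width: 0.901
time: 25.6
position: [0.6101, 0.1415, 0.2272]
tool_rot: [3.133, -0.225, -0.002]
ft_force: [-0.1, -0.3, 0.2]
grip_width: 1.0
```

View pics/w6.png

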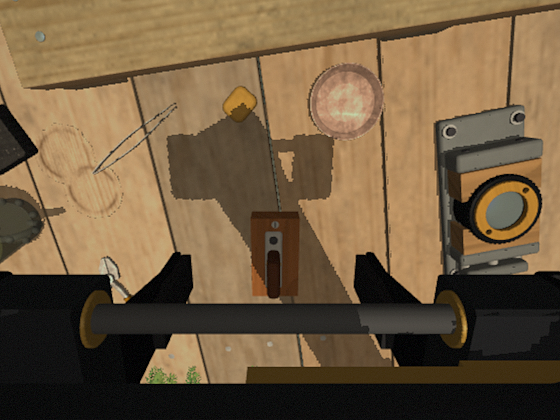

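The spanner stands upright in its slot at about (274,262). The ring's holes are now at about (527,185) and (488,232), and the dish hasn't moved. Handing in.

```bash
python3 -c "
from bench import job
print(job.close_job())"
```

```text
the job is handed in; nothing more can be done
None
```

The brass ring is screwed fully home and the pin spanner is back upright in its block. I handed the job in at about 26 s of the 72 s allowed.

- **Seating the pins:** I found the holes with the wrist camera, about 5.4° off the world x axis. On the first approach the spanner was 2 mm off to one side, because I had measured while the arm was still settling. I corrected that before pressing down, and the pins went in to the shoulder at under 7 N.
- **Turning the ring:** I turned the spanner about 40° clockwise at a steady 0.15 N m, until the moment climbed to 0.38 N m. That is past the 0.3 N m that counts as tight and about half the 0.75 N m that would be forcing. I let the load off before lifting straight out.
- **Putting the spanner back:** It came down on the block at its original height, and I opened the gripper and backed away.

**Last checks:** The final picture shows the spanner upright in its slot, the ring's holes at the new angle and the dish where it was. The screwdriver was out of that view and only the tips of the cutters showed. The arm never went near either, but I did not measure their positions again. The spanner was kept clear of the glass by height and position; I had no separate sensor check on the lens.

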